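# Put the microscope accessories away

### The arm

A 6-joint arm with a two-finger parallel gripper is mounted at the origin on the work surface. World frame = base frame: x ahead of the robot, y to its left, z up, the work surface at z = 0. Lengths are in m, angles in degrees, forces in N, time in s.
With the tool pointing down it reaches from about 0.3 to 0.75 m from the base axis. Payload 8.5 kg.
Tool frame: the origin (TCP) lies midway between the tips of the shut fingers; the grasp point (between the pads) lies 19 mm behind it (env.tcp_to_grasp is the z of the grasp point in the tool frame, in m); z points along the fingers, y is the line along which they close (so a half turn about z gives the same grasp; the last joint's range is limited). The gripper opens to 85 mm and grips with 20 to 120 N. Pads are 22 mm wide; open, the fingers measure 114 mm over their backs; the gripper's body (76 mm by 85 mm) begins 54 mm behind the grasp point. The pads swing forward as they close: fully open they stand 13 mm farther back than shut.
Start: joints at [62.607, 21.807, 74.336, -0, 83.858, -12.336], TCP at [0.143, 0.531, 0.231] pointing down, gripper open.
Joint ranges: [-178.18, 178.18], [-50.72, 133.34], [12.68, 142.11], [-81.47, 261.47], [9.98, 163.14], [-165.26, 165.26]. Speed limits (degrees/s): [136.94, 136.94, 180, 180, 180, 180].

### API

Orientations are given as a 3x3 rotation matrix whose columns are the frame's x, y, z axes.
In Python, from rig import env, imaging, job, models gives the robot as it stands. The module is installed in compiled form; this text tells all that it offers.
- The arm moves only by the tool jog_arm, never from a script. Its argument "plan" is text: rows parted by semicolons, each of 7 numbers parted by spaces: the turn, a rotation vector about the tool's x, y, z in degrees, then the shift along the tool's x, y, z in cm, then the closure in counts, from 0 (fully open) to 255 (shut). In form: rx ry rz x y z claw; .... A call has 1 to 10 rows; each row shifts and turns the commanded pose from where the row before left it, along the tool's axes as they then stand; what a row does not reach is not made up. A row lasts 1/12 s, in which the tool goes at most 41.7 mm and 7.16 degrees, less where a joint would pass 70% of its speed; a pose out of reach is approached as far as the arm can. A call with a gripper value outside its range is refused whole. The fingers move at their own pace and stop on an object; "grip_force" is the grip in N (left out, the last holds). Time passes only in rows, so rows that do not move let the fingers close. It gives the time, the measured TCP pose, the force, the opening and the grip force at its end, in the units of the state.
- env.observe(): the state, without advancing time (a new reading comes with each control period).
- imaging.get_image(name): name is "scene" or "top"; returns a dict with "pixels" (420x560x3 uint8, red, green, blue), "depth" (420x560 float32, m along the optical axis (not along the pixel's ray), 0 where there is no reading), "fov_y" (degrees; the focal length in pixels is half the picture's height over the tangent of half this angle, whatever the lens; pixels are square), "cx", "cy" (the principal point, pixels), "distortion" ([k1, k2, p1, p2, k3] as OpenCV has them; the pictures are not rectified), "world_from_camera" (4x4, takes a point from camera to world coordinates). Camera axes: x right, y down, z forward; pixel columns grow to the right and rows downward; lengths in m; the calibration is good to about 2 mm. A picture is of the moment at which its call begins.
- job.close_job(): hands the job in; it is judged then, once.
Trained networks look in the newest picture that a camera, given by its name, has taken for a name from the list of things; names that differ only in an ending like _2 or _b are one class to them, and where a whole thing is asked for, a point or a joint stands for the part that bears it (a point fixed in the world has none). Each returns a list of dicts, best first, with "confidence" (0 to 1); they miss things now and then, are a little off and sometimes report something else, mostly with a low value. They report only what shows in the picture. A call takes as long as a camera call. They do not tell look-alikes from the thing itself.
- models.outline_of(camera, query): "region" (420x560 bool, what is visible of it) and "bbox" ([centre column, centre row, width, height] in pixels, round what is visible of it).
- models.tip_of(camera, query): "at" ([column, row] in pixels: a listed point, or the origin of a listed thing).
The state is a dict: "time_s": time; "q": joint angles; "qvel": joint speeds; "joint_efforts": joint torques, N m; "position": TCP position; "tool_rot": TCP orientation; "ft_force": force on the tool from outside, world axes, zero at the start; "wrist_torque": the same for the moment, N m; "grip_width": finger opening in m; "gripper_force": force on a finger pad.
Only numpy, scipy, OpenCV 4.12 (cv2) and the standard library are available. Lean on these libraries where they do the work, as an engineer would, in place of code of your own. Each camera call takes 0.05 s, during which the arm holds its last target. There are 200 camera calls.

### The job

Put the microscope's accessories away in the grey caddy: the eyepiece in the large round pocket, the objective in the small round pocket, the slide box in the long pocket and the square bottle in the square pocket, each upright and flat on its pocket's floor, well inside the wall. Set them down without dropping or tipping them over, and leave the black specimen pot and the steel balance weight, which do not belong, where they stand.

Things in the scene. Friction and masses are not known exactly. Their poses are not given: they have to be found in the camera images.
- eyepiece: microscope eyepiece standing upright on the mat: steel tube 32 mm across and 26 mm high with a wider black head on top, 40 mm across, from 26 to 48 mm above its underside, with a pale glass lens 25 mm across in the middle of the top. 80 g. Origin: centre of its underside; z up. The mat is 2 mm thick. Belongs in the large round pocket.
- objective: microscope objective standing upright on the mat: steel barrel 23 mm across, straight up to 36 mm, then a black cone to a 12 mm nose at 53 mm with a small pale lens; black bands round the barrel near its bottom and below the cone. 80 g. Origin: centre of its underside; z up. Belongs in the small round pocket.
- slide_box: white plastic slide box, a closed flat box 30 mm (its x) by 84 mm (its y) by 30 mm high, with a grey seam all round and a small grey clasp on one long side. 60 g. Origin: centre of its underside; z up. Belongs in the long pocket.
- bottle: small square amber bottle with a black cap: body 28 x 28 mm (sides along its x and y) and 40 mm high, then neck and a round cap 20 mm across up to 62 mm. 60 g. Origin: centre of its underside; z up. Belongs in the square pocket.
- pocket_large_round: large round white plastic pocket with a low wall, one of four, fixed in the shallow grey caddy (184 x 244 mm, rim 11 mm above the table) in a 2 x 2 pattern; the order of the pockets in the caddy changes. Origin: centre of the pocket's underside, 5 mm above the table; its inner floor is 2 mm above the origin (7 mm above the table) and its wall, 3 mm thick, ends 7 mm above the origin. z points up. Inside 54 mm across.
- pocket_small_round: small round white plastic pocket with a low wall, one of four, fixed in the shallow grey caddy (184 x 244 mm, rim 11 mm above the table) in a 2 x 2 pattern; the order of the pockets in the caddy changes. Origin: centre of the pocket's underside, 5 mm above the table; its inner floor is 2 mm above the origin (7 mm above the table) and its wall, 3 mm thick, ends 7 mm above the origin. z points up. Inside 40 mm across.
- pocket_long: long rectangular white plastic pocket with a low wall, one of four, fixed in the shallow grey caddy (184 x 244 mm, rim 11 mm above the table) in a 2 x 2 pattern; the order of the pockets in the caddy changes. Origin: centre of the pocket's underside, 5 mm above the table; its inner floor is 2 mm above the origin (7 mm above the table) and its wall, 3 mm thick, ends 7 mm above the origin. z points up. Inside 48 mm (its x) by 104 mm (its y).
- pocket_square: square white plastic pocket with a low wall, one of four, fixed in the shallow grey caddy (184 x 244 mm, rim 11 mm above the table) in a 2 x 2 pattern; the order of the pockets in the caddy changes. Origin: centre of the pocket's underside, 5 mm above the table; its inner floor is 2 mm above the origin (7 mm above the table) and its wall, 3 mm thick, ends 7 mm above the origin. z points up. Inside 46 x 46 mm, sides along its x and y.
- pot: look-alike that stays: closed black specimen pot, round, 36 mm across and 48 mm high with a slightly wider (40 mm) plain black lid with a raised bar across it, no lens and no steel tube. Origin: centre of its underside; z up. On the same blue mat (290 x 330 mm, also holding a 63 mm petri dish, an eraser and a pencil sharpener, all under 15 mm high; the nine things stand on it in three rows of three, centres at least 75 mm apart).
- weight: look-alike that stays: steel balance weight, round, 32 mm across and 34 mm high, then a thin neck and a round knob 17 mm across up to 52 mm; no black bands, no cone. Origin: centre of its underside; z up.
Things that resemble listed ones, but are neither listed nor needed, are in the scene too. Of the things like the slide_box, leave any that is blue; of the rest the larger one is meant. Of the things that look like the bottle, take the one that is nearest to the robot's base at the start.

How it is judged:
By the outcome, as a careful person would: the job done as asked, in the order asked, and still so for the second after the job is handed in, with the robot touching nothing.
It also fails if it takes over 120 s, if anything falls off the work surface, if the arm or the gripper's body presses on something with over 40 N, if the wrist force passes 120 N, or if a joint passes its speed limit or range.

## Working session

There is one attempt and no reset: what is moved stays moved. The work goes in short steps, Python scripts to look and compute and a tool call to move; the robot and the scene stay as the last step left them, time stands still between calls to the robot, and variables do not carry over. Pictures are saved under pics/ and viewed, at most 14 in all, crops included, and the job is handed in when it is done.

Besides the shell and the picture viewer there is one more tool, called as name(argument=value, ...) on one line, values as JSON. jog_arm: Moves the arm, as the interface text tells. Its arguments: {"type":"object","properties":{"plan":{"type":"string"},"grip_force":{"type":"number"}},"required":["plan"]}

```bash
mkdir -p pics; ls; cat > h.py <<'E'
import numpy as np, cv2
from rig import env, imaging, job, models
def K(im):
    f=im["pixels"].shape[0]/2/np.tan(np.radians(im["fov_y"])/2)
    return np.array([[f,0,im["cx"]],[0,f,im["cy"]],[0,0,1.]]),np.array(im["distortion"],float)
def cloud(im):
    k,d=K(im);h,w=im["depth"].shape
    u,v=np.meshgrid(np.arange(w),np.arange(h))
    n=cv2.undistortPoints(np.stack([u,v],-1).reshape(-1,1,2).astype(float),k,d).reshape(h,w,2)
    z=im["depth"];P=np.dstack([n*z[...,None],z])
    T=im["world_from_camera"];P=P@T[:3,:3].T+T[:3,3];P[z==0]=np.nan
    return P
def onplane(im,px,z):
    k,d=K(im);n=cv2.undistortPoints(np.array(px,float).reshape(-1,1,2),k,d).reshape(-1,2)
    T=im["world_from_camera"];r=np.c_[n,np.ones(len(n))]@T[:3,:3].T
    return T[:3,3]+r*((z-T[2,3])/r[:,2])[:,None]
def save(im,name,box=None,s=1):
    p=im["pixels"][...,::-1]
    if box: a,b,c,e=box;p=p[b:e,a:c]
    cv2.imwrite("pics/"+name,cv2.resize(p,None,fx=s,fy=s,interpolation=cv2.INTER_CUBIC))
E
python3 - <<'E'
from h import *
for n in("scene","top"):
    im=imaging.get_image(n);save(im,n+"0.png",None,1.4);print(n,im["world_from_camera"].round(3).tolist(),im["fov_y"])
    np.save(n+"0.npy",im,allow_pickle=True)
    for q in("eyepiece","objective","slide_box","bottle","pocket_large_round","pocket_small_round","pocket_long","pocket_square","pot","weight"):
        print(q,[(np.round(o["bbox"]).astype(int).tolist(),round(o["confidence"],2)) for o in models.outline_of(n,q)])
E
```

```text
pics
scene [[0.556, 0.458, -0.694, 1.392], [0.831, -0.295, 0.471, -0.585], [0.011, -0.838, -0.545, 0.672], [0.0, 0.0, 0.0, 1.0]] 44.3552703079877
eyepiece [([173, 258, 20, 34], 0.75)]
objective [([162, 238, 14, 27], 0.67)]
slide_box [([248, 282, 35, 18], 0.97), ([305, 278, 38, 38], 0.61), ([225, 250, 43, 24], 0.56)]
bottle [([183, 199, 20, 26], 0.87), ([80, 230, 22, 35], 0.61)]
pocket_large_round [([376, 185, 25, 12], 0.85), ([222, 249, 46, 24], 0.53)]
pocket_small_round [([324, 178, 20, 12], 0.42)]
pocket_long [([360, 168, 44, 19], 0.56), ([322, 177, 19, 13], 0.4)]
pocket_square [([339, 192, 27, 17], 0.83)]
pot [([227, 188, 14, 17], 0.66), ([185, 201, 18, 28], 0.65)]
weight [([142, 214, 19, 29], 0.53)]
top [[-0.041, -0.979, 0.202, 0.354], [-0.999, 0.04, -0.009, -0.035], [0.0, -0.202, -0.979, 1.174], [0.0, 0.0, 0.0, 1.0]] 47.51529211681114
eyepiece [([381, 191, 20, 16], 0.7), ([194, 251, 18, 18], 0.42)]
objective []
slide_box [([299, 129, 36, 24], 0.64), ([341, 189, 37, 17], 0.6), ([339, 147, 23, 20], 0.6)]
bottle [([439, 264, 14, 14], 0.73), ([348, 264, 12, 20], 0.51)]
pocket_large_round [([157, 212, 25, 20], 0.56)]
pocket_small_round [([196, 251, 16, 20], 0.81)]
pocket_long [([151, 248, 47, 29], 0.59), ([195, 252, 15, 21], 0.18)]
pocket_square [([202, 219, 24, 24], 0.76)]
pot [([296, 272, 18, 16], 0.46)]
weight [([384, 268, 16, 8], 0.68)]
```

View pics/scene0.png

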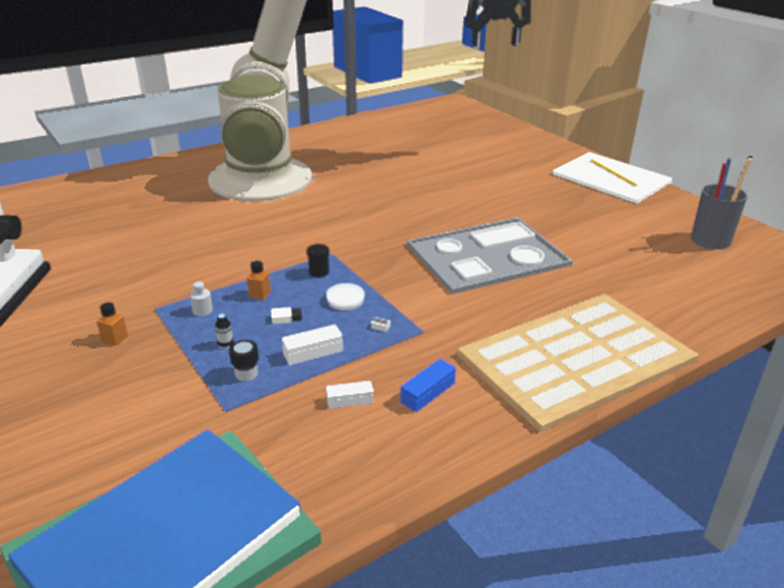

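View pics/top0.png

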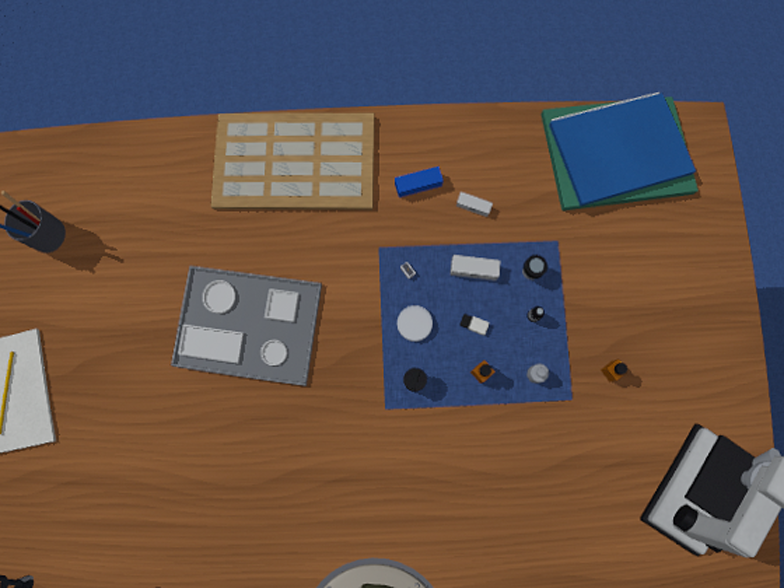

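The scene view (x1.4) shows the mat with the eyepiece at (244,360), the objective at (223,330), the large white box at (313,345), an amber bottle at (259,282), the weight at (201,300) and the pot at (318,260). The top view shows the caddy with the large round pocket at (220,296), the square at (283,305), the long at (212,344) and the small round at (274,352).

Candidates (top view, x1.4):
- **Boxes:** blue (419,181) is excluded. Of the white ones at (475,204) and (475,267), the second is larger.
- **Bottles:** (484,372) and (616,370), to be decided by distance to the base.

```bash
python3 - <<'E'
from h import *
T=np.load("top0.npy",allow_pickle=True).item();S=np.load("scene0.npy",allow_pickle=True).item()
save(T,"crop_top.png",(265,120,465,300),4)
PT=cloud(T);PS=cloud(S)
c={"eyep":(382,190),"obj":(384,224),"box":(340,191),"smallbox":(339,146),"bot":(346,266),"bot2":(440,264),"pot":(297,271),"weight":(384,267),"eraser":(340,232)}
allS=PS.reshape(-1,3);allT=PT.reshape(-1,3)
for n,(u,v) in c.items():
    m=onplane(T,(u,v),0.03)[0]
    for nm,A in(("T",allT),("S",allS)):
        r=.06 if "box" in n else .036
        B=A[(np.hypot(*(A[:,:2]-m[:2]).T)<r)&(A[:,2]>.010 if n!='bot2' else (np.hypot(*(A[:,:2]-m[:2]).T)<r)&(A[:,2]>.008))]
        if len(B)<3: print(n,nm,len(B));continue
        top=B[B[:,2]>B[:,2].max()-.008]
        rc=cv2.minAreaRect((B[:,:2]*1000).astype(np.float32))
        print(n,nm,len(B),"zmax",B[:,2].max().round(3),"mean",B.mean(0).round(3),"top",top.mean(0).round(3),len(top),"rect",[np.round(x,1) for x in rc], "dist",np.hypot(*m[:2]).round(3))
# table/mat heights
for nm,P in(("T",PT),("S",PS)):
    pass
print("mat z", np.nanmedian(PT[205:215,310:330,2]),"table",np.nanmedian(PT[310:330,200:230,2]))
# pockets: white pixels in caddy, top view
hsv=cv2.cvtColor(T["pixels"],cv2.COLOR_RGB2HSV)
roi=np.zeros(hsv.shape[:2],bool);roi[188:278,120:232]=1
w=((hsv[...,2]>175)&(hsv[...,1]<40)&roi).astype(np.uint8)
n,l,st,ce=cv2.connectedComponentsWithStats(w)
for i in range(1,n):
    if st[i,4]<60: continue
    ys,xs=np.where(l==i);W=onplane(T,np.c_[xs,ys],.012)[:,:2]*1000
    rc=cv2.minAreaRect(W.astype(np.float32));print("pocket",ce[i].round(1),st[i,4],"world",[np.round(x,1) for x in rc],W.mean(0).round(1))
E
```

```text
eyep T 228 zmax 0.058 mean [ 0.606 -0.306  0.048] top [ 0.607 -0.307  0.052] 135 rect [array([ 608. , -307.4]), array([36.8, 38.3]), np.float64(12.2)] dist 0.686
eyep S 450 zmax 0.054 mean [ 0.619 -0.31   0.039] top [ 0.613 -0.308  0.05 ] 217 rect [array([ 611.5, -307. ]), array([38.5, 41.9]), np.float64(72.0)] dist 0.686
obj T 105 zmax 0.064 mean [ 0.525 -0.302  0.04 ] top [ 0.528 -0.305  0.059] 10 rect [array([ 525.9, -304.6]), array([22.3, 20.7]), np.float64(87.3)] dist 0.61
obj S 211 zmax 0.057 mean [ 0.536 -0.306  0.033] top [ 0.532 -0.305  0.053] 27 rect [array([ 534.3, -306.1]), array([22.5, 17.8]), np.float64(67.8)] dist 0.61
box T 480 zmax 0.042 mean [ 0.615 -0.204  0.031] top [ 0.617 -0.204  0.035] 153 rect [array([ 609.5, -207.7]), array([93.6, 45.4]), np.float64(82.2)] dist 0.646
box S 698 zmax 0.035 mean [ 0.624 -0.207  0.026] top [ 0.62  -0.205  0.031] 425 rect [array([ 618.8, -204.2]), array([83.5, 36.3]), np.float64(81.5)] dist 0.646
smallbox T 231 zmax 0.029 mean [ 0.734 -0.212  0.022] top [ 0.735 -0.211  0.023] 162 rect [array([ 735.6, -212.9]), array([61. , 26.3]),
[... 1381 characters left out ...]
8 -0.3    0.052] 36 rect [array([ 429. , -300.8]), array([30.9, 29.1]), np.float64(63.0)] dist 0.517
eraser T 178 zmax 0.02 mean [ 0.516 -0.198  0.015] top [ 0.516 -0.198  0.016] 160 rect [array([ 516.2, -197.8]), array([48.3, 22.3]), np.float64(65.9)] dist 0.548
eraser S 155 zmax 0.018 mean [ 0.519 -0.198  0.014] top [ 0.519 -0.198  0.014] 154 rect [array([ 517.9, -197.1]), array([46.5, 26.5]), np.float64(62.7)] dist 0.548
mat z 0.0032837014270221676 table 0.0009638298761194264
pocket [157.3 212.4] 288 world [array([580.9, 252.5]), array([48.7, 46.1]), np.float64(0.2)] [581.  251.8]
pocket [151.1 245.3] 730 world [array([499.9, 266.9]), array([100.4,  50.7]), np.float64(80.3)] [498.6 267.1]
```

View pics/crop_top.png

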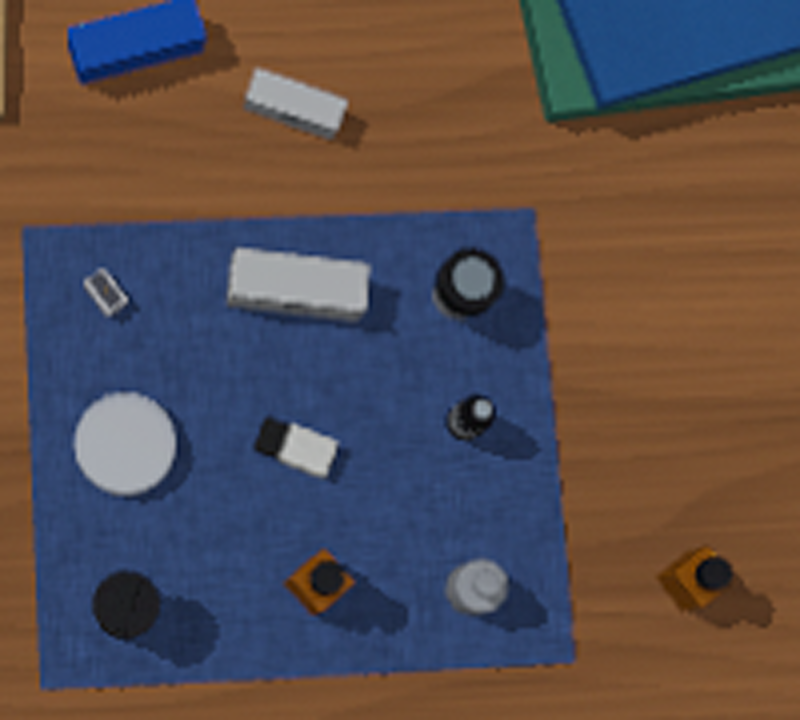

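The large white box measures about 83 mm against 61 mm for the other, so the box at (340,191) in raw top pixels is the one meant. The mat bottle at (346,266) is 0.48 m from the base, while the other at (440,264) is 0.61 m, so the mat bottle is the one. The crop confirms both: the eyepiece with its lens at crop (470,282) and the objective with its bands and cone at (472,415). The pocket poses and yaws are next.

```bash
cat >> h.py <<'E'
def rect(W):
    rc=cv2.minAreaRect((W*1000).astype(np.float32));b=cv2.boxPoints(rc)
    e=max((b[1]-b[0],b[2]-b[1]),key=np.linalg.norm)
    return np.round(rc[0],1),np.round(sorted(rc[1]),1),round(float(np.degrees(np.arctan2(e[1],e[0]))%180),1)
E
python3 - <<'E'
from h import *
ims={n:np.load(n+"0.npy",allow_pickle=True).item() for n in("top","scene")}
W0={"large":(.581,.252),"long":(.499,.267)}
for n,im in ims.items():
    print(n)
    for q in("pocket_large_round","pocket_small_round","pocket_long","pocket_square"):
        t=models.tip_of(n,q);print(q,[(onplane(im,o["at"],.005)[0][:2].round(4).tolist(),round(o["confidence"],2)) for o in t])
        o=models.outline_of(n,q)
        if o:
            ys,xs=np.where(o[0]["region"]);print("   rect",*rect(onplane(im,np.c_[xs,ys],.011)[:,:2]),np.median(im["pixels"][o[0]["region"]],0))
    for q in("eyepiece","objective","slide_box","bottle"):
        print(q,[(onplane(im,o["at"],.002)[0][:2].round(4).tolist(),round(o["confidence"],2)) for o in models.tip_of(n,q)])
    # caddy: grey pixels near world region
    P=cloud(im);hsv=cv2.cvtColor(im["pixels"],cv2.COLOR_RGB2HSV)
    m=(np.abs(P[...,0]-.53)<.14)&(np.abs(P[...,1]-.23)<.17)&(hsv[...,1]<60)
    l=cv2.connectedComponentsWithStats(cv2.morphologyEx(m.astype(np.uint8),cv2.MORPH_OPEN,np.ones((3,3))));i=1+np.argmax(l[2][1:,4])
    ys,xs=np.where(l[1]==i);print("caddy",*rect(onplane(im,np.c_[xs,ys],.009)[:,:2]),len(xs))
    # slide box top face, bottle body
    A=P.reshape(-1,3);A=A[~np.isnan(A[:,0])]
    B=A[(np.hypot(A[:,0]-.617,A[:,1]+.205)<.055)&(A[:,2]>(.029 if n=="top" else .027))];print("box top",*rect(B[:,:2]))
    B=A[(np.hypot(A[:,0]-.435,A[:,1]+.204)<.03)&(A[:,2]>.035)&(A[:,2]<.048)];print("bottle shoulder",*rect(B[:,:2]),len(B))
im=ims["top"];save(im,"bot.png",(325,245,367,287),12)
E
```

```text
top
pocket_large_round [([0.5775, 0.2526], 0.69), ([0.4792, 0.1601], 0.58)]
   rect [583.8 255.4] [56.5 59.2] 0.2 [171.  173.5 176. ]
pocket_small_round [([0.4381, -0.2073], 0.65), ([0.4841, 0.1505], 0.6)]
   rect [481.  157.3] [39.5 40. ] 88.0 [170. 172. 175.]
pocket_long [([0.5011, 0.2701], 0.6)]
   rect [499.3 270.1] [ 55.5 111.8] 80.0 [171. 174. 176.]
pocket_square [([0.5579, 0.1426], 0.9)]
   rect [564.6 142.3] [53.6 56.2] 79.5 [169. 171. 174.]
eyepiece [([0.5995, -0.3061], 0.56)]
objective []
slide_box [([0.6235, -0.2117], 0.89), ([0.7402, -0.2021], 0.82), ([0.7867, -0.1099], 0.62), ([0.4398, -0.2031], 0.2)]
bottle [([0.4464, -0.2157], 0.5), ([0.4136, -0.4415], 0.48)]
caddy [531.7 206.3] [185.1 245.8] 80.1 7114
box top [ 617.2 -204.7] [31.5 84.8] 80.7
bottle shoulder [ 430.6 -204.1] [27.1 27.3] 124.8 74
scene
pocket_large_round [([0.5843, 0.2498], 0.77)]
   rect [588.3 255.1] [60.9 65.4] 147.2 [233. 235. 234.]
pocket_small_round [([0.475, 0.167], 0.66)]
   rect [488.1 155.7] [36.4 48. ] 143.1 [235.5 237.5 236.5]
pocket_long [([0.5077, 0.2739], 0.63), ([0.5396, -0.3077], 0.47)]
   rect [504.9 271.6] [ 68.6 118.9] 81.2 [239. 240. 240.]
pocket_square [([0.5572, 0.1462], 0.71), ([0.4279, -0.0882], 0.63)]
   rect [569.9 143.5] [58.1 65.1] 170.5 [230. 232. 231.]
eyepiece [([0.6078, -0.3044], 0.75)]
objective [([0.5302, -0.3054], 0.61)]
slide_box [([0.7848, -0.1067], 0.93), ([0.6285, -0.2071], 0.62), ([0.7372, -0.205], 0.61)]
bottle [([0.437, -0.2049], 0.86), ([0.4204, -0.4369], 0.56)]
caddy [535.7 206.1] [197.6 253.4] 80.0 3759
box top [ 618.  -203.9] [34.6 83.3] 81.7
bottle shoulder [ 439.  -205.2] [25.9 35.6] 73.5 94
```

```bash
python3 - <<'E'
from h import *
s=env.observe();print(np.round(s["position"],4),np.round(s["tool_rot"],4).tolist(),s["grip_width"],env.tcp_to_grasp)
E
```

```text
[0.1429 0.5311 0.2313] [[-0.9657, 0.2597, 0.0], [0.2597, 0.9657, 0.0001], [0.0, 0.0001, -1.0]] 0.0851557032761702 -0.0187
```

View pics/bot.png

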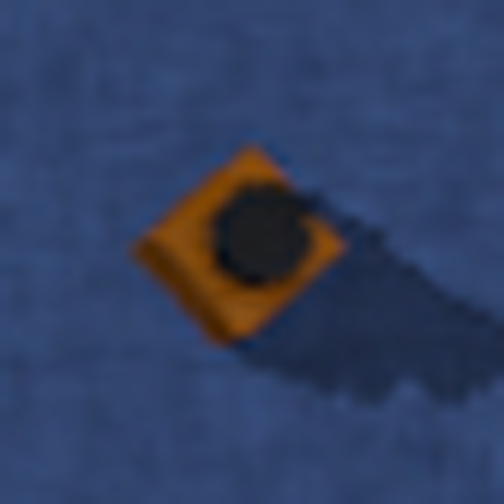

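The bottle crop shows its body's sides at about 40° (mod 90). The caddy is yawed with its long side at 80°. I'll use a tool closing direction of about -10° for everything except the bottle. First I turn the tool.

jog_arm(plan="0 0 7 0 0 0 0;0 0 7 0 0 0 0;0 0 7 0 0 0 0;0 0 7 0 0 0 0;0 0 7 0 0 0 0;0 0 7 0 0 0 0;0 0 7 0 0 0 0;0 0 7 0 0 0 0;0 0 7 0 0 0 0;0 0 7 0 0 0 0", grip_force=40)

```text
time_s: 3.13
position: [0.1429, 0.5311, 0.2313]
tool_rot: [[-0.08, 0.997, -0.0], [0.997, 0.08, 0.0], [0.0, -0.0, -1.0]]
ft_force: [-0.3, -0.6, 1.2]
grip_width: 0.0853
gripper_force: 0.0
```

jog_arm(plan="0 0 7 0 0 0 0;0 0 7 0 0 0 0;0 0 1 0 0 0 0;0 0 0 0 0 0 0")

```text
time_s: 3.47
position: [0.1429, 0.5311, 0.2313]
tool_rot: [[0.172, 0.985, 0.0], [0.985, -0.172, -0.0], [-0.0, 0.0, -1.0]]
ft_force: [0.1, 0.3, 0.1]
grip_width: 0.0856
gripper_force: 0.0
```

```bash
cat > go.py <<'E'
# usage: go.py x y z yaw : turn about tool z, then shift (cm) in the turned tool axes
from h import *;import sys
x,y,z,yaw=map(float,sys.argv[1:5]);s=env.observe();R=np.array(s["tool_rot"]);p=np.array(s["position"])
a=np.degrees(np.arctan2(R[1,1],R[0,1]));r=(a-yaw+180)%360-180
Rn=R@cv2.Rodrigues(np.array([0,0,np.radians(r)]))[0]
d=Rn.T@(np.array([x,y,z])-p)*100
print("t",round(s["time_s"],2),"p",p.round(4),"yaw",round(a,2),"turn",round(r,2),"shift",d.round(2),"nrows",round(np.linalg.norm(d)/4.17,1),"tilt",np.degrees(np.arccos(-R[2,2])).round(2),"q6",round(s["q"][5],1),"w",round(s["grip_width"],4),"F",np.round(s["ft_force"],1))
E
python3 go.py .610 -.307 .13 -10
```

```text
t 3.47 p [0.1429 0.5311 0.2313] yaw -9.93 turn 0.07 shift [-74.42  60.55  10.13] nrows 23.1 tilt 0.0 q6 72.5 w 0.0856 F [0.1 0.3 0.1]
```

jog_arm(plan="0 0 0 -3.1 2.52 0.42 0;0 0 0 -3.1 2.52 0.42 0;0 0 0 -3.1 2.52 0.42 0;0 0 0 -3.1 2.52 0.42 0;0 0 0 -3.1 2.52 0.42 0;0 0 0 -3.1 2.52 0.42 0;0 0 0 -3.1 2.52 0.42 0;0 0 0 -3.1 2.52 0.42 0;0 0 0 -3.1 2.52 0.42 40;0 0 0 -3.1 2.52 0.42 40")

```text
time_s: 4.3
position: [0.3374, 0.1801, 0.1894]
tool_rot: [[0.171, 0.985, 0.001], [0.985, -0.171, 0.0], [0.0, 0.001, -1.0]]
ft_force: [1.5, 0.7, 0.4]
grip_width: 0.0719
gripper_force: 0.0
```

jog_arm(plan="0 0 0 -3.1 2.52 0.42 40;0 0 0 -3.1 2.52 0.42 40;0 0 0 -3.1 2.52 0.42 40;0 0 0 -3.1 2.52 0.42 40;0 0 0 -3.1 2.52 0.42 40;0 0 0 -3.1 2.52 0.42 40;0 0 0 -3.1 2.52 0.42 40;0 0 0 -3.1 2.52 0.42 40;0 0 0 -3.1 2.52 0.42 40;0 0 0 -3.1 2.52 0.42 40")

```text
time_s: 5.13
position: [0.5315, -0.1694, 0.1471]
tool_rot: [[0.171, 0.985, 0.0], [0.985, -0.171, -0.0], [0.0, 0.0, -1.0]]
ft_force: [-0.1, -0.1, 0.5]
grip_width: 0.0717
gripper_force: 0.0
```

jog_arm(plan="0 0 0 -3.1 2.52 0.42 40;0 0 0 -3.1 2.52 0.42 40;0 0 0 -3.1 2.52 0.42 40;0 0 0 -3.1 2.52 0.42 40;0 0 0 0 0 0 40;0 0 0 0 0 0 40")

```text
time_s: 5.63
position: [0.6084, -0.3085, 0.129]
tool_rot: [[0.173, 0.985, -0.001], [0.985, -0.173, 0.001], [0.001, -0.001, -1.0]]
ft_force: [0.1, 0.5, 0.4]
grip_width: 0.0718
gripper_force: 0.0
```

```bash
python3 go.py .610 -.307 .02 -10; python3 - <<'E'
from h import *
im=imaging.get_image("scene");save(im,"s1.png",(100,120,300,300),4)
E
```

```text
t 5.63 p [ 0.6084 -0.3085  0.129 ] yaw -9.99 turn 0.01 shift [ 0.17  0.14 10.9 ] nrows 2.6 tilt 0.09 q6 -26.8 w 0.0718 F [0.1 0.5 0.4]
```

View pics/s1.png

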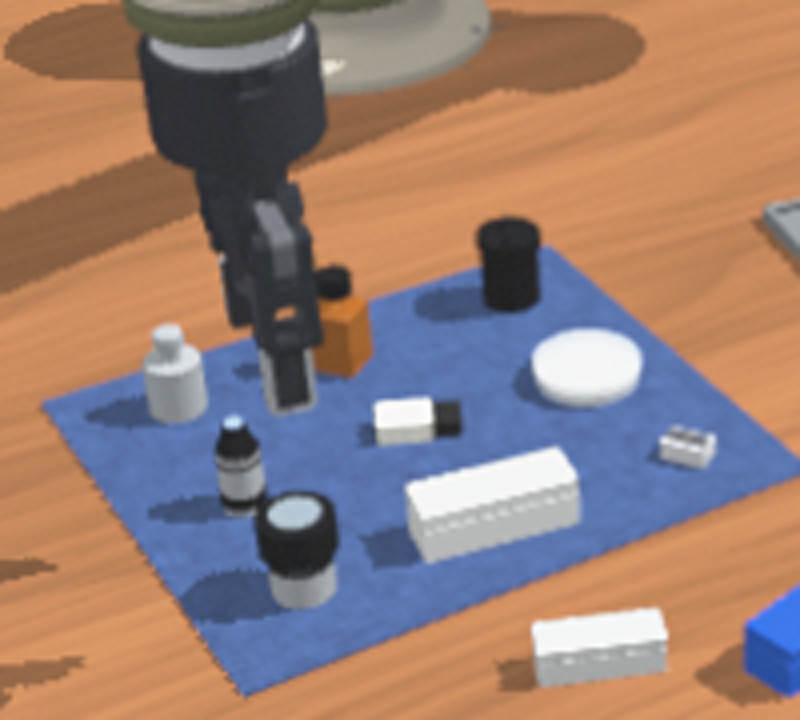

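The gripper stands straight above the eyepiece: fingertips at crop (288,390), eyepiece below at (297,545). Now I descend and grasp its head.

jog_arm(plan="0 0 0 0.17 0.14 2.5 40;0 0 0 0 0 2.5 40;0 0 0 0 0 2.5 40;0 0 0 0 0 2 40;0 0 0 0 0 1.4 40;0 0 0 0 0 0 40;0 0 0 0 0 0 40")

```text
time_s: 6.27
position: [0.61, -0.3045, 0.0222]
tool_rot: [[0.172, 0.985, -0.0], [0.985, -0.172, 0.0], [0.0, -0.0, -1.0]]
ft_force: [0.9, 0.1, 1.0]
grip_width: 0.0721
gripper_force: 0.0
```

jog_arm(plan="0 0 0 0 0 0 70;0 0 0 0 0 0 90;0 0 0 0 0 0 110;0 0 0 0 0 0 130;0 0 0 0 0 0 150;0 0 0 0 0 0 200;0 0 0 0 0 0 255;0 0 0 0 0 0 255", grip_force=30)

```text
time_s: 6.93
position: [0.6103, -0.3058, 0.0225]
tool_rot: [[0.175, 0.985, 0.001], [0.985, -0.175, -0.001], [-0.0, 0.001, -1.0]]
ft_force: [-1.5, 0.7, 5.9]
grip_width: 0.0392
gripper_force: 30.0
```

```bash
python3 go.py .585 .255 .13 -10
```

```text
t 6.93 p [ 0.6103 -0.3058  0.0225] yaw -10.05 turn -0.05 shift [ 54.78 -12.22 -10.79] nrows 13.7 tilt 0.06 q6 -26.5 w 0.0392 F [-1.5  0.7  5.9]
```

jog_arm(plan="0 0 0 0 0 -1 255;0 0 0 0 0 -2.5 255;0 0 0 0 0 -3.5 255;0 0 0 0 0 -3.8 255;0 0 0 2.5 -0.55 0 255;0 0 0 3.2 -0.72 0 255;0 0 0 3.2 -0.72 0 255;0 0 0 3.2 -0.72 0 255;0 0 0 3.2 -0.72 0 255;0 0 0 3.2 -0.72 0 255")

```text
time_s: 7.77
position: [0.6012, -0.1148, 0.13]
tool_rot: [[0.175, 0.985, 0.0], [0.985, -0.175, -0.0], [-0.0, 0.0, -1.0]]
ft_force: [0.8, 0.3, -0.7]
grip_width: 0.0389
gripper_force: 30.5
```

jog_arm(plan="0 0 0 3.6 -0.8 0 255;0 0 0 3.6 -0.8 0 255;0 0 0 3.6 -0.8 0 255;0 0 0 3.6 -0.8 0 255;0 0 0 3.6 -0.8 0 255;0 0 0 3.6 -0.8 0 255;0 0 0 3.6 -0.8 0 255;0 0 0 3.6 -0.8 0 255;0 0 0 3.6 -0.8 0 255;0 0 0 3 -0.67 0 255")

```text
time_s: 8.6
position: [0.5853, 0.2485, 0.1301]
tool_rot: [[0.174, 0.985, 0.0], [0.985, -0.174, 0.0], [0.0, 0.0, -1.0]]
ft_force: [0.2, -0.8, -0.4]
grip_width: 0.0392
gripper_force: 30.5
```

jog_arm(plan="0 0 0 0 0 0 255;0 0 0 0 0 0 255;0 0 0 0 0 0 255")

```text
time_s: 8.85
position: [0.5859, 0.2457, 0.1297]
tool_rot: [[0.175, 0.985, 0.0], [0.985, -0.175, -0.0], [-0.0, 0.0, -1.0]]
ft_force: [0.0, -0.4, -1.1]
grip_width: 0.0395
gripper_force: 30.5
```

```bash
python3 go.py .585 .255 .0275 -10; python3 - <<'E'
from h import *
im=imaging.get_image("scene");save(im,"s2.png",(270,100,450,240),4)
E
```

```text
t 8.85 p [0.5859 0.2457 0.1297] yaw -10.05 turn -0.05 shift [ 0.9  -0.25 10.22] nrows 2.5 tilt 0.02 q6 22.2 w 0.0395 F [ 0.  -0.4 -1.1]
```

View pics/s2.png

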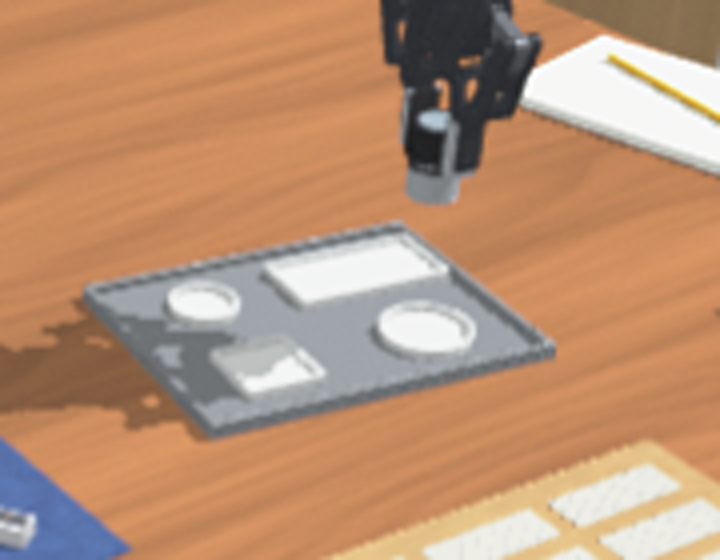

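The eyepiece is held upright at crop (432,155), over the large pocket at (428,328). I lower it now.

jog_arm(plan="0 0 0 0.9 -0.25 1 255;0 0 0 0 0 2.5 255;0 0 0 0 0 2.5 255;0 0 0 0 0 2 255;0 0 0 0 0 1.2 255;0 0 0 0 0 0.6 255;0 0 0 0 0 0.2 255;0 0 0 0 0 0 255;0 0 0 0 0 0 255")

```text
time_s: 9.65
position: [0.5857, 0.2554, 0.0306]
tool_rot: [[0.175, 0.985, 0.002], [0.985, -0.175, 0.0], [0.001, 0.002, -1.0]]
ft_force: [-0.1, -0.3, -1.2]
grip_width: 0.0391
gripper_force: 30.5
```

```bash
python3 go.py .585 .255 .0275 -10
```

```text
t 9.65 p [0.5857 0.2554 0.0306] yaw -10.07 turn -0.07 shift [-0.06 -0.06  0.31] nrows 0.1 tilt 0.11 q6 23.0 w 0.0391 F [-0.1 -0.3 -1.2]
```

jog_arm(plan="0 0 0 0 0 0.1 255;0 0 0 0 0 0.1 255;0 0 0 0 0 0.1 255;0 0 0 0 0 0 255")

```text
time_s: 9.98
position: [0.5853, 0.2555, 0.0275]
tool_rot: [[0.175, 0.985, 0.001], [0.985, -0.175, 0.0], [0.001, 0.001, -1.0]]
ft_force: [-2.0, 0.1, 3.8]
grip_width: 0.039
gripper_force: 30.8
```

jog_arm(plan="0 0 0 0 0 0 110;0 0 0 0 0 0 90;0 0 0 0 0 0 70;0 0 0 0 0 0 50;0 0 0 0 0 0 40;0 0 0 0 0 -1 40;0 0 0 0 0 -3 40;0 0 0 0 0 -3.5 40;0 0 0 0 0 -2.8 40")

```text
time_s: 10.73
position: [0.5852, 0.2554, 0.1325]
tool_rot: [[0.175, 0.985, 0.002], [0.985, -0.175, 0.0], [0.001, 0.001, -1.0]]
ft_force: [-0.2, -0.3, -0.2]
grip_width: 0.072
gripper_force: 0.0
```

```bash
python3 go.py .529 -.305 .13 -10
```

```text
t 10.73 p [0.5852 0.2554 0.1325] yaw -10.06 turn -0.06 shift [-56.17   4.19   0.22] nrows 13.5 tilt 0.09 q6 23.0 w 0.072 F [-0.2 -0.3 -0.2]
```

Now to the objective: 15 rows of (-3.745, 0.28).

jog_arm(plan="0 0 0 -3.74 0.28 0 40;0 0 0 -3.74 0.28 0 40;0 0 0 -3.74 0.28 0 40;0 0 0 -3.74 0.28 0 40;0 0 0 -3.74 0.28 0 40;0 0 0 -3.74 0.28 0 40;0 0 0 -3.74 0.28 0 40;0 0 0 -3.74 0.28 0 40;0 0 0 -3.74 0.28 0 40;0 0 0 -3.74 0.28 0 40")

```text
time_s: 11.57
position: [0.5469, -0.1196, 0.1305]
tool_rot: [[0.175, 0.985, 0.001], [0.985, -0.175, -0.0], [-0.0, 0.001, -1.0]]
ft_force: [1.1, -0.3, -1.0]
grip_width: 0.072
gripper_force: 0.0
```

jog_arm(plan="0 0 0 -3.74 0.28 0 60;0 0 0 -3.74 0.28 0 60;0 0 0 -3.74 0.28 0 60;0 0 0 -3.74 0.28 0 60;0 0 0 -3.8 0.28 0 60;0 0 0 0 0 0 60;0 0 0 0 0 0 60")

```text
time_s: 12.15
position: [0.5278, -0.3067, 0.1299]
tool_rot: [[0.178, 0.984, 0.0], [0.984, -0.178, -0.0], [-0.0, 0.0, -1.0]]
ft_force: [1.6, -0.2, -0.4]
grip_width: 0.0655
gripper_force: 0.0
```

```bash
python3 go.py .529 -.305 .011 -10; python3 - <<'E'
from h import *
im=imaging.get_image("top");P=cloud(im)
# eyepiece top in caddy
A=P.reshape(-1,3);B=A[(np.hypot(A[:,0]-.585,A[:,1]-.255)<.04)&(A[:,2]>.025)];print(B.mean(0),rect(B[:,:2]),B[:,2].max())
save(im,"t3.png",(110,180,250,290),5)
im=imaging.get_image("scene");save(im,"s3.png",(100,120,300,300),4)
E
```

```text
t 12.15 p [ 0.5278 -0.3067  0.1299] yaw -10.23 turn -0.23 shift [ 0.19  0.08 11.89] nrows 2.9 tilt 0.03 q6 -31.0 w 0.0655 F [ 1.6 -0.2 -0.4]
[0.58326796 0.25043591 0.05423489] (array([584.2, 252. ]), array([38.1, 38.4]), 33.7) 0.06110361204447834
```

View pics/t3.png

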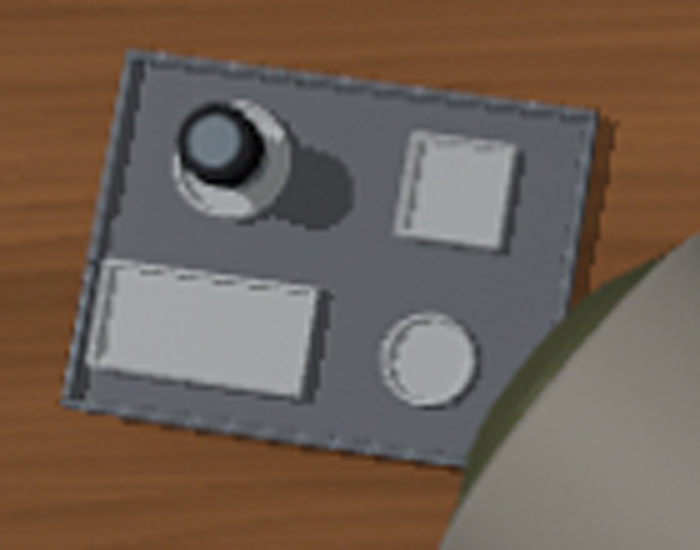

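View pics/s3.png

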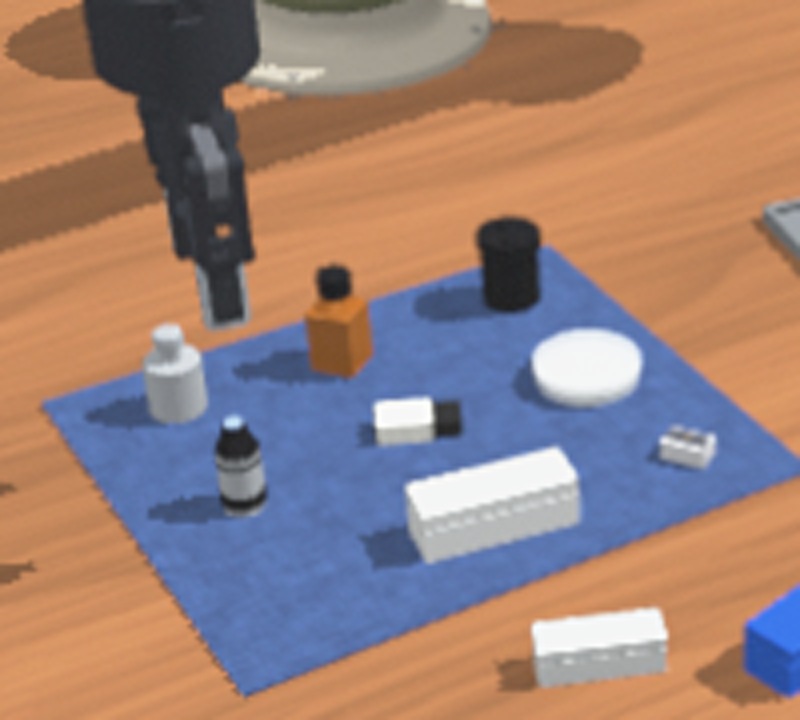

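The eyepiece stands upright in the large pocket: head at crop (220,145), pocket centre at (232,158), shifted by parallax. By depth its centre is within 4 mm of the pocket's. The gripper is over the objective (fingertips (225,300), objective (240,470)), so I descend.

jog_arm(plan="0 0 0 0.19 0.08 2 60;0 0 0 0 0 3 60;0 0 0 0 0 3 60;0 0 0 0 0 2 60;0 0 0 0 0 1.3 60;0 0 0 0 0 0.6 60;0 0 0 0 0 0 60;0 0 0 0 0 0 60")

```text
time_s: 12.92
position: [0.53, -0.3027, 0.0114]
tool_rot: [[0.174, 0.985, 0.001], [0.985, -0.174, -0.001], [-0.0, 0.001, -1.0]]
ft_force: [-0.0, -0.2, 0.1]
grip_width: 0.0655
gripper_force: 0.0
```

jog_arm(plan="0 0 0 0 0 0 90;0 0 0 0 0 0 110;0 0 0 0 0 0 130;0 0 0 0 0 0 150;0 0 0 0 0 0 170;0 0 0 0 0 0 190;0 0 0 0 0 0 255;0 0 0 0 0 0 255;0 0 0 0 0 0 255")

```text
time_s: 13.67
position: [0.5294, -0.3033, 0.0108]
tool_rot: [[0.175, 0.985, 0.0], [0.985, -0.175, -0.0], [-0.0, 0.0, -1.0]]
ft_force: [-2.0, 0.8, 5.1]
grip_width: 0.0224
gripper_force: 29.4
```

```bash
python3 go.py .484 .1565 .13 -10
```

```text
t 13.67 p [ 0.5294 -0.3033  0.0108] yaw -10.05 turn -0.05 shift [ 44.49 -12.46 -11.93] nrows 11.4 tilt 0.02 q6 -30.8 w 0.0224 F [-2.   0.8  5.1]
```

jog_arm(plan="0 0 0 0 0 -1 255;0 0 0 0 0 -3 255;0 0 0 0 0 -4 255;0 0 0 0 0 -4 255;0 0 0 2.2 -0.62 0 255;0 0 0 3.2 -0.9 0 255;0 0 0 3.2 -0.9 0 255;0 0 0 3.2 -0.9 0 255;0 0 0 3.2 -0.9 0 255;0 0 0 3.2 -0.9 0 255")

```text
time_s: 14.5
position: [0.5103, -0.1135, 0.1309]
tool_rot: [[0.175, 0.985, 0.0], [0.985, -0.175, 0.0], [0.0, 0.0, -1.0]]
ft_force: [0.4, 0.9, -1.6]
grip_width: 0.0221
gripper_force: 29.6
```

jog_arm(plan="0 0 0 3.2 -0.9 0 255;0 0 0 3.2 -0.9 0 255;0 0 0 3.2 -0.9 0 255;0 0 0 3.2 -0.9 0 255;0 0 0 3.2 -0.9 0 255;0 0 0 3.2 -0.9 0 255;0 0 0 3.2 -0.9 0 255;0 0 0 3.2 -0.9 0 255;0 0 0 0 0 0 255;0 0 0 0 0 0 255")

```text
time_s: 15.33
position: [0.4843, 0.1508, 0.1308]
tool_rot: [[0.172, 0.985, 0.0], [0.985, -0.172, -0.0], [-0.0, 0.0, -1.0]]
ft_force: [-0.0, -1.0, -1.0]
grip_width: 0.022
gripper_force: 29.6
```

```bash
python3 go.py .484 .1565 .0158 -10
```

```text
t 15.33 p [0.4843 0.1508 0.1308] yaw -9.89 turn 0.11 shift [ 0.55 -0.13 11.5 ] nrows 2.8 tilt 0.02 q6 13.8 w 0.022 F [-0. -1. -1.]
```

jog_arm(plan="0 0 0 0.55 -0.13 2 255;0 0 0 0 0 3 255;0 0 0 0 0 3 255;0 0 0 0 0 1.7 255;0 0 0 0 0 1 255;0 0 0 0 0 0.5 255;0 0 0 0 0 0 255;0 0 0 0 0 0 255")

```text
time_s: 16.0
position: [0.4848, 0.1546, 0.019]
tool_rot: [[0.176, 0.984, 0.001], [0.984, -0.176, -0.0], [0.0, 0.001, -1.0]]
ft_force: [0.3, -0.8, 0.1]
grip_width: 0.0222
gripper_force: 29.6
```

```bash
python3 go.py .484 .1565 .0158 -10;python3 - <<'E'
from h import *
im=imaging.get_image("scene");save(im,"s4.png",(290,130,430,230),5)
E
```

```text
t 16.0 p [0.4848 0.1546 0.019 ] yaw -10.11 turn -0.11 shift [ 0.17 -0.11  0.32] nrows 0.1 tilt 0.04 q6 14.5 w 0.0222 F [ 0.3 -0.8  0.1]
```

View pics/s4.png

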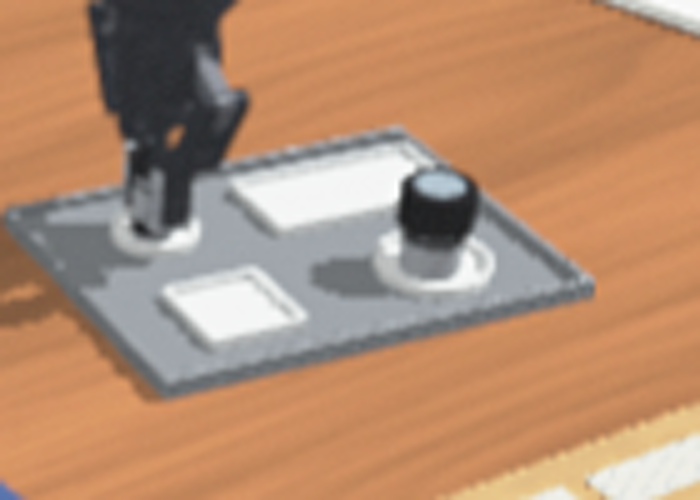

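The objective hangs within the small pocket at crop (155,232), and the eyepiece stands well inside its own at (430,262). I lower the last 3 mm and release.

jog_arm(plan="0 0 0 0.1 -0.05 0.1 255;0 0 0 0 0 0.1 255;0 0 0 0 0 0.1 255;0 0 0 0 0 0 255")

```text
time_s: 16.38
position: [0.4841, 0.1563, 0.0158]
tool_rot: [[0.174, 0.985, 0.001], [0.985, -0.174, 0.0], [0.0, 0.001, -1.0]]
ft_force: [-0.3, 0.7, 1.3]
grip_width: 0.0221
gripper_force: 29.8
```

jog_arm(plan="0 0 0 0 0 0.06 255;0 0 0 0 0 0 255")

```text
time_s: 16.55
position: [0.4842, 0.1564, 0.0158]
tool_rot: [[0.174, 0.985, 0.001], [0.985, -0.174, 0.0], [0.0, 0.001, -1.0]]
ft_force: [-2.4, 0.1, 9.8]
grip_width: 0.0221
gripper_force: 30.6
```

On the floor. I release and rise.

jog_arm(plan="0 0 0 0 0 -0.04 170;0 0 0 0 0 0 140;0 0 0 0 0 0 120;0 0 0 0 0 0 100;0 0 0 0 0 0 80;0 0 0 0 0 -1 80;0 0 0 0 0 -3 80;0 0 0 0 0 -4 80;0 0 0 0 0 -3.4 80")

```text
time_s: 17.3
position: [0.4837, 0.1563, 0.131]
tool_rot: [[0.175, 0.985, -0.0], [0.985, -0.175, -0.0], [-0.0, -0.0, -1.0]]
ft_force: [1.1, -0.3, 0.0]
grip_width: 0.0587
gripper_force: 0.0
```

```bash
python3 go.py .6175 -.2045 .13 -9
```

```text
t 17.3 p [0.4837 0.1563 0.131 ] yaw -10.06 turn -1.06 shift [-33.54  18.85   0.1 ] nrows 9.2 tilt 0.03 q6 14.6 w 0.0587 F [ 1.1 -0.3  0. ]
```

jog_arm(plan="0 0 -1 -3.35 1.88 0 55;0 0 0 -3.35 1.88 0 55;0 0 0 -3.35 1.88 0 55;0 0 0 -3.35 1.88 0 55;0 0 0 -3.35 1.88 0 55;0 0 0 -3.35 1.88 0 55;0 0 0 -3.35 1.88 0 55;0 0 0 -3.35 1.88 0 55;0 0 0 -3.35 1.88 0 55;0 0 0 -3.35 1.88 0 55")

```text
time_s: 18.13
position: [0.6164, -0.2063, 0.1291]
tool_rot: [[0.158, 0.987, -0.0], [0.987, -0.158, 0.0], [0.0, -0.0, -1.0]]
ft_force: [0.8, 0.6, -0.1]
grip_width: 0.0668
gripper_force: 0.0
```

jog_arm(plan="0 0 0 0 0 0 55;0 0 0 0 0 0 55")

```text
time_s: 18.3
position: [0.6162, -0.2062, 0.1284]
tool_rot: [[0.16, 0.987, -0.001], [0.987, -0.16, 0.0], [0.0, -0.001, -1.0]]
ft_force: [0.0, 1.1, 0.2]
grip_width: 0.0667
gripper_force: 0.0
```

```bash
python3 go.py .6175 -.2045 .010 -9; python3 - <<'E'
from h import *
im=imaging.get_image("scene");P=cloud(im);A=P.reshape(-1,3)
for n,c in(("eye",(.585,.255)),("obj",(.484,.1565))):
    B=A[(np.hypot(A[:,0]-c[0],A[:,1]-c[1])<.035)&(A[:,2]>.02)];print(n,rect(B[:,:2]),B[:,2].max())
E
```

```text
t 18.3 p [ 0.6162 -0.2062  0.1284] yaw -9.21 turn -0.21 shift [ 0.18  0.11 11.84] nrows 2.8 tilt 0.05 q6 -19.7 w 0.0667 F [0.  1.1 0.2]
eye (array([588.1, 253.3]), array([39.7, 40.2]), 10.1) 0.058529219441124436
obj (array([489.6, 151.8]), array([17.7, 23.4]), 40.6) 0.06239833789301419
```

jog_arm(plan="0 0 0 0.18 0.11 2 55;0 0 0 0 0 3 55;0 0 0 0 0 3 55;0 0 0 0 0 2 55;0 0 0 0 0 1.2 55;0 0 0 0 0 0.6 55;0 0 0 0 0 0 55;0 0 0 0 0 0 55")

```text
time_s: 19.02
position: [0.6182, -0.2026, 0.0125]
tool_rot: [[0.157, 0.988, 0.001], [0.988, -0.157, -0.001], [-0.001, 0.002, -1.0]]
ft_force: [0.6, -0.2, 0.3]
grip_width: 0.0668
gripper_force: 0.0
```

jog_arm(plan="0 0 0 0 0 0 90;0 0 0 0 0 0 110;0 0 0 0 0 0 130;0 0 0 0 0 0 150;0 0 0 0 0 0 170;0 0 0 0 0 0 255;0 0 0 0 0 0 255;0 0 0 0 0 0 255")

```text
time_s: 19.68
position: [0.6178, -0.2029, 0.0119]
tool_rot: [[0.157, 0.988, 0.001], [0.988, -0.157, -0.0], [-0.0, 0.001, -1.0]]
ft_force: [-0.9, 0.6, 5.0]
grip_width: 0.0294
gripper_force: 31.1
```

```bash
python3 go.py .502 .2705 .13 -10
```

```text
t 19.68 p [ 0.6178 -0.2029  0.0119] yaw -9.06 turn 0.94 shift [ 44.6  -19.62 -11.84] nrows 12.0 tilt 0.05 q6 -19.5 w 0.0294 F [-0.9  0.6  5. ]
```

jog_arm(plan="0 0 0 0 0 -1 255;0 0 0 0 0 -3 255;0 0 0 0 0 -4 255;0 0 0 0 0 -3.9 255;0 0 1 2.1 -0.92 0 255;0 0 0 3.27 -1.44 0 255;0 0 0 3.27 -1.44 0 255;0 0 0 3.27 -1.44 0 255;0 0 0 3.27 -1.44 0 255;0 0 0 3.27 -1.44 0 255")

```text
time_s: 20.52
position: [0.5687, -0.0055, 0.1307]
tool_rot: [[0.175, 0.985, -0.0], [0.985, -0.175, 0.0], [0.0, -0.0, -1.0]]
ft_force: [0.7, -0.2, -1.3]
grip_width: 0.0294
gripper_force: 30.5
```

jog_arm(plan="0 0 0 3.27 -1.44 0 255;0 0 0 3.27 -1.44 0 255;0 0 0 3.27 -1.44 0 255;0 0 0 3.27 -1.44 0 255;0 0 0 3.27 -1.44 0 255;0 0 0 3.27 -1.44 0 255;0 0 0 3.27 -1.44 0 255;0 0 0 3.27 -1.44 0 255;0 0 0 0 0 0 255;0 0 0 0 0 0 255")

```text
time_s: 21.35
position: [0.501, 0.2721, 0.1305]
tool_rot: [[0.172, 0.985, -0.0], [0.985, -0.172, -0.0], [-0.0, -0.0, -1.0]]
ft_force: [-0.3, -0.4, 0.1]
grip_width: 0.0295
gripper_force: 30.5
```

```bash
python3 go.py .502 .2705 .0168 -10
```

```text
t 21.35 p [0.501  0.2721 0.1305] yaw -9.88 turn 0.12 shift [-0.14  0.13 11.37] nrows 2.7 tilt 0.01 q6 26.5 w 0.0295 F [-0.3 -0.4  0.1]
```

jog_arm(plan="0 0 0 -0.25 0.1 2 255;0 0 0 0 0 3 255;0 0 0 0 0 3 255;0 0 0 0 0 1.6 255;0 0 0 0 0 1 255;0 0 0 0 0 0.5 255;0 0 0 0 0 0 255;0 0 0 0 0 0 255")

```text
time_s: 22.02
position: [0.503, 0.2678, 0.0202]
tool_rot: [[0.175, 0.985, 0.001], [0.985, -0.175, 0.0], [0.001, 0.001, -1.0]]
ft_force: [-0.3, 0.0, 0.2]
grip_width: 0.0295
gripper_force: 30.4
```

```bash
python3 go.py .502 .2705 .0168 -10;python3 - <<'E'
from h import *
im=imaging.get_image("scene");save(im,"s5.png",(290,130,430,230),5)
E
```

```text
t 22.02 p [0.503  0.2678 0.0202] yaw -10.09 turn -0.09 shift [ 0.24 -0.15  0.34] nrows 0.1 tilt 0.08 q6 26.2 w 0.0295 F [-0.3  0.   0.2]
```

View pics/s5.png

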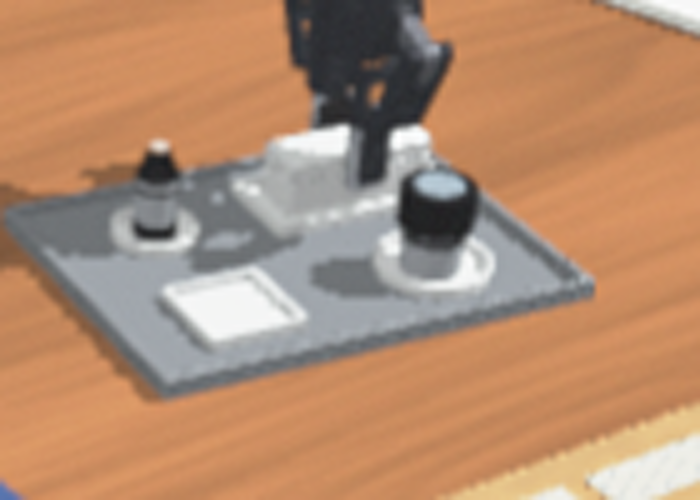

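The objective stands upright in the small pocket (crop (157,200)). The slide box hangs inside the long pocket at (345,165). I lower the last bit.

jog_arm(plan="0 0 0 0.1 -0.07 0.1 255;0 0 0 0 0 0.1 255;0 0 0 0 0 0.1 255;0 0 0 0 0 0 255")

```text
time_s: 22.4
position: [0.5021, 0.2694, 0.0178]
tool_rot: [[0.174, 0.985, 0.002], [0.985, -0.174, 0.001], [0.001, 0.002, -1.0]]
ft_force: [-3.0, -1.1, 10.2]
grip_width: 0.0293
gripper_force: 31.8
```

On the floor at 10 N. I open and rise.

jog_arm(plan="0 0 0 0 0 -0.04 150;0 0 0 0 0 0 130;0 0 0 0 0 0 110;0 0 0 0 0 0 90;0 0 0 0 0 0 75;0 0 0 0 0 -1 75;0 0 0 0 0 -3 75;0 0 0 0 0 -4 75;0 0 0 0 0 -3.2 75")

```text
time_s: 23.15
position: [0.5018, 0.2692, 0.1315]
tool_rot: [[0.175, 0.985, 0.001], [0.985, -0.175, 0.0], [0.0, 0.001, -1.0]]
ft_force: [1.0, -0.1, 0.7]
grip_width: 0.0602
gripper_force: 0.0
```

```bash
python3 go.py .435 -.205 .13 -50
```

```text
t 23.15 p [0.5018 0.2692 0.1315] yaw -10.06 turn 39.94 shift [-35.6   32.03   0.13] nrows 11.5 tilt 0.06 q6 26.4 w 0.0602 F [ 1.  -0.1  0.7]
```

jog_arm(plan="0 0 6.66 0 0 0 60;0 0 6.66 0 0 0 60;0 0 6.66 0 0 0 60;0 0 6.66 0 0 0 60;0 0 6.66 0 0 0 60;0 0 6.66 0 0 0 60;0 0 0 -2.74 2.46 0 60;0 0 0 -2.74 2.46 0 60;0 0 0 -2.74 2.46 0 60;0 0 0 -2.74 2.46 0 60")

```text
time_s: 23.98
position: [0.4805, 0.1221, 0.1294]
tool_rot: [[0.766, 0.643, 0.001], [0.643, -0.766, -0.0], [0.0, 0.0, -1.0]]
ft_force: [1.8, -0.7, -1.1]
grip_width: 0.065
gripper_force: 0.0
```

jog_arm(plan="0 0 0 -2.74 2.46 0 60;0 0 0 -2.74 2.46 0 60;0 0 0 -2.74 2.46 0 60;0 0 0 -2.74 2.46 0 60;0 0 0 -2.74 2.46 0 60;0 0 0 -2.74 2.46 0 60;0 0 0 -2.74 2.46 0 60;0 0 0 -2.74 2.46 0 60;0 0 0 -2.74 2.46 0 60;0 0 0 0 0 0 60")

```text
time_s: 24.82
position: [0.434, -0.2104, 0.1295]
tool_rot: [[0.769, 0.639, 0.002], [0.639, -0.769, -0.003], [-0.001, 0.003, -1.0]]
ft_force: [0.6, -1.0, -0.1]
grip_width: 0.065
gripper_force: 0.0
```

```bash
python3 go.py .435 -.205 .0105 -50; python3 - <<'E'
from h import *
for n,zt in(("top",.034),("scene",.033)):
    im=imaging.get_image(n);P=cloud(im);A=P.reshape(-1,3)
    B=A[(np.hypot(A[:,0]-.502,A[:,1]-.27)<.055)&(A[:,2]>zt)&(A[:,2]<.05)];print("box",rect(B[:,:2]),np.median(B[:,2]))
    B=A[(np.hypot(A[:,0]-.484,A[:,1]-.156)<.03)&(A[:,2]>.02)];print("obj",rect(B[:,:2]),len(B))
    save(im,n+"6.png",(110,180,250,290) if n=="top" else (100,120,300,300),4)
E
```

```text
t 24.82 p [ 0.434  -0.2104  0.1295] yaw -50.3 turn -0.3 shift [ 0.43 -0.39 11.9 ] nrows 2.9 tilt 0.19 q6 10.4 w 0.065 F [ 0.6 -1.  -0.1]
box (array([500.8, 268.6]), array([30.9, 85. ]), 80.6) 0.03857547486472801
obj (array([482.5, 152.8]), array([20.9, 21.3]), 133.8) 85
box (array([505. , 269.1]), array([34.3, 87.1]), 80.7) 0.03791553554301508
obj (array([491.7, 151.8]), array([18.6, 21.6]), 55.2) 124
```

View pics/top6.png

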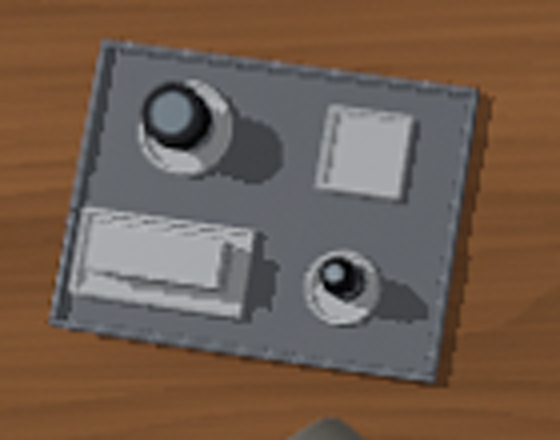

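View pics/scene6.png

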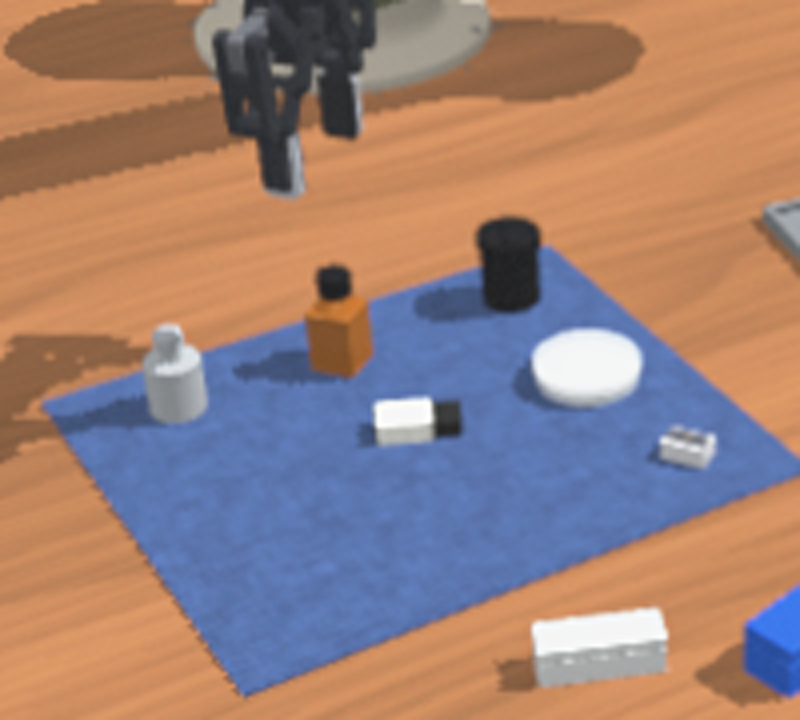

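The eyepiece, objective and box all stand in their pockets in the top crop, at (178,125), (342,280) and (155,260). The box is within 2 mm of the pocket's centre. The gripper is over the mat bottle ((338,320) in the scene crop). I descend and grasp its body.

jog_arm(plan="0 0 0 0.4 -0.37 2 60;0 0 0 0 0 3 60;0 0 0 0 0 3 60;0 0 0 0 0 2 60;0 0 0 0 0 1.2 60;0 0 0 0 0 0.6 60;0 0 0 0 0 0 60;0 0 0 0 0 0 60")

```text
time_s: 25.58
position: [0.4354, -0.1989, 0.0114]
tool_rot: [[0.766, 0.643, 0.0], [0.643, -0.766, -0.0], [0.0, 0.001, -1.0]]
ft_force: [0.3, 0.2, 0.0]
grip_width: 0.0651
gripper_force: 0.0
```

jog_arm(plan="0 0 0 0 0 0 90;0 0 0 0 0 0 110;0 0 0 0 0 0 130;0 0 0 0 0 0 150;0 0 0 0 0 0 170;0 0 0 0 0 0 255;0 0 0 0 0 0 255;0 0 0 0 0 0 255")

```text
time_s: 26.25
position: [0.4352, -0.1995, 0.0111]
tool_rot: [[0.766, 0.643, 0.001], [0.643, -0.766, -0.0], [0.0, 0.001, -1.0]]
ft_force: [-0.9, 0.4, 5.2]
grip_width: 0.0276
gripper_force: 29.8
```

```bash
python3 go.py .5665 .1425 .13 -10
```

```text
t 26.25 p [ 0.4352 -0.1995  0.0111] yaw -50.02 turn -40.02 shift [ 35.96   7.   -11.9 ] nrows 9.2 tilt 0.04 q6 11.2 w 0.0276 F [-0.9  0.4  5.2]
```

jog_arm(plan="0 0 0 0 0 -1 255;0 0 0 0 0 -3 255;0 0 0 0 0 -4 255;0 0 0 0 0 -3.9 255;0 0 -6.67 0 0 0 255;0 0 -6.67 0 0 0 255;0 0 -6.67 0 0 0 255;0 0 -6.67 0 0 0 255;0 0 -6.67 0 0 0 255;0 0 -6.67 0 0 0 255")

```text
time_s: 27.08
position: [0.4348, -0.1993, 0.1296]
tool_rot: [[0.168, 0.986, -0.0], [0.986, -0.168, 0.0], [0.0, -0.0, -1.0]]
ft_force: [0.4, 0.3, -1.1]
grip_width: 0.0274
gripper_force: 29.7
```

jog_arm(plan="0 0 0 3.6 0.7 0 255;0 0 0 3.6 0.7 0 255;0 0 0 3.6 0.7 0 255;0 0 0 3.6 0.7 0 255;0 0 0 3.6 0.7 0 255;0 0 0 3.6 0.7 0 255;0 0 0 3.6 0.7 0 255;0 0 0 3.6 0.7 0 255;0 0 0 3.6 0.7 0 255;0 0 0 3 0.6 0 255")

```text
time_s: 27.92
position: [0.5646, 0.1397, 0.1294]
tool_rot: [[0.173, 0.985, -0.001], [0.985, -0.173, 0.0], [0.0, -0.001, -1.0]]
ft_force: [-0.7, -0.7, -0.7]
grip_width: 0.0278
gripper_force: 29.7
```

jog_arm(plan="0 0 0 0 0 0 255;0 0 0 0 0 0 255")

```text
time_s: 28.08
position: [0.5642, 0.1385, 0.1291]
tool_rot: [[0.171, 0.985, -0.001], [0.985, -0.171, -0.0], [-0.0, -0.001, -1.0]]
ft_force: [0.7, -1.2, -1.4]
grip_width: 0.0275
gripper_force: 29.7
```

```bash
python3 go.py .567 .1455 .0161 -10
```

```text
t 28.08 p [0.5642 0.1385 0.1291] yaw -9.85 turn 0.15 shift [ 0.74  0.16 11.3 ] nrows 2.7 tilt 0.06 q6 12.0 w 0.0275 F [ 0.7 -1.2 -1.4]
```

jog_arm(plan="0 0 0 0.6 0.16 2 255;0 0 0 0 0 3 255;0 0 0 0 0 3 255;0 0 0 0 0 1.5 255;0 0 0 0 0 1 255;0 0 0 0 0 0.5 255;0 0 0 0 0 0 255;0 0 0 0 0 0 255")

```text
time_s: 28.75
position: [0.5675, 0.1425, 0.0206]
tool_rot: [[0.174, 0.985, 0.001], [0.985, -0.174, -0.0], [0.0, 0.001, -1.0]]
ft_force: [-0.2, -0.1, 0.0]
grip_width: 0.028
gripper_force: 29.7
```

```bash
python3 go.py .567 .1455 .0161 -10;python3 - <<'E'
from h import *
im=imaging.get_image("scene");save(im,"s7.png",(290,130,430,230),5)
E
```

```text
t 28.75 p [0.5675 0.1425 0.0206] yaw -10.03 turn -0.03 shift [ 0.28 -0.1   0.45] nrows 0.1 tilt 0.07 q6 12.5 w 0.028 F [-0.2 -0.1  0. ]
```

View pics/s7.png

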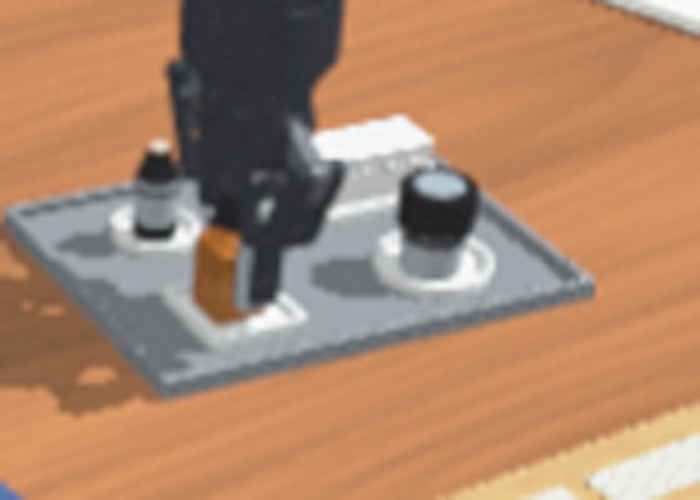

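The bottle hangs in the square pocket at crop (220,285), slightly to the left. I nudge it 3 mm along tool x and set it down.

jog_arm(plan="0 0 0 0.25 -0.05 0 255;0 0 0 0 0 0.1 255;0 0 0 0 0 0.1 255;0 0 0 0 0 0.1 255;0 0 0 0 0 0.05 255;0 0 0 0 0 0 255")

```text
time_s: 29.3
position: [0.5671, 0.1456, 0.0172]
tool_rot: [[0.173, 0.985, 0.001], [0.985, -0.173, 0.0], [0.0, 0.001, -1.0]]
ft_force: [-3.5, -0.4, 7.6]
grip_width: 0.0277
gripper_force: 30.7
```

jog_arm(plan="0 0 0 0 0 -0.03 150;0 0 0 0 0 0 130;0 0 0 0 0 0 110;0 0 0 0 0 0 90;0 0 0 0 0 0 75;0 0 0 0 0 -1 75;0 0 0 0 0 -3 75;0 0 0 0 0 -4 75;0 0 0 0 0 -4 75")

```text
time_s: 30.05
position: [0.5664, 0.1454, 0.1382]
tool_rot: [[0.174, 0.985, -0.002], [0.985, -0.174, -0.0], [-0.0, -0.002, -1.0]]
ft_force: [0.9, -0.8, 0.7]
grip_width: 0.0599
gripper_force: 0.0
```

jog_arm(plan="0 0 0 -4 -1 -1 40;0 0 0 -4 -1 -1 40;0 0 0 -4 -1 0 40;0 0 0 -4 -1 0 40;0 0 0 -4 -1 0 40;0 0 0 -4 -1 0 40;0 0 0 -4 -1 0 40;0 0 0 0 0 0 40")

```text
time_s: 30.72
position: [0.4481, -0.1221, 0.157]
tool_rot: [[0.18, 0.984, 0.0], [0.984, -0.18, -0.002], [-0.002, 0.001, -1.0]]
ft_force: [1.3, -0.7, -0.1]
grip_width: 0.0721
gripper_force: 0.0
```

```bash
python3 - <<'E'
from h import *
for n in("top","scene"):
    im=imaging.get_image(n);P=cloud(im);A=P.reshape(-1,3)
    for q,c,lo,r in(("bottle",(.566,.142),.022,.03),("eye",(.585,.255),.025,.035),("obj",(.484,.156),.02,.03),("pot",(.424,-.087),.015,.03),("weight",(.425,-.3),.012,.03)):
        B=A[(np.hypot(A[:,0]-c[0],A[:,1]-c[1])<r)&(A[:,2]>lo)];print(n,q,*rect(B[:,:2]),B[:,2].max().round(3),len(B))
    save(im,n+"8.png",(110,180,250,290) if n=="top" else (290,130,430,230),5)
a,b=(cv2.imread(f"pics/{n}8.png") for n in("top","scene"))
h=min(a.shape[0],b.shape[0]);cv2.imwrite("pics/end.png",cv2.resize(np.hstack([a[:h],b[:h]]),None,fx=.57,fy=.57))
E
```

```text
top bottle [565.7 139.2] [28.1 28.7] 168.6 0.075 169
top eye [584.3 252.3] [37.6 38.2] 44.1 0.062 233
top obj [482.7 153.1] [20.8 21.3] 135.9 0.065 86
top pot [432.3 -89.5] [42.2 59.6] 72.7 0.486 1009
top weight [ 422.9 -299.5] [28.4 29.5] 172.7 0.058 146
scene bottle [570.7 140.4] [30.9 30.9] 77.9 0.073 253
scene eye [588.2 253.2] [38. 46.] 143.2 0.06 249
scene obj [490.2 152.5] [18.  21.3] 51.9 0.062 126
scene pot [426.7 -86.2] [41.2 52.3] 25.0 0.404 332
scene weight [ 428.8 -300.6] [30.2 30.9] 70.8 0.056 241
```

View pics/end.png

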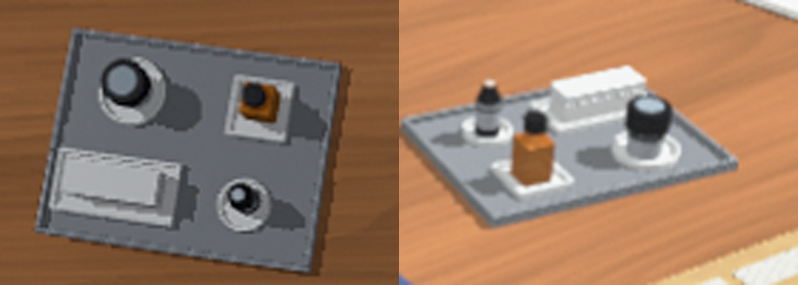

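All four stand upright and well inside their pockets (left panel: (126,85), (258,100), (243,198), (110,180)), and nothing else was touched. I hand the job in.

```bash
python3 -c "
from rig import job
print(job.close_job())"
```

```text
the job is handed in; nothing more can be done
None
```

The eyepiece, objective, slide box and square bottle each stand upright in their pockets in the final pictures, the pot and the weight were left where they stood, and the job was handed in at about 31 s of the 120 s allowed; no verdict came back.

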